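Draw a circuit card out of the leaning rack and stand it on the inspection easel

TASK

Slide the circuit card with the yellow edge rail up out of its slot in the leaning rack, keeping in line with the slot and not forcing it, and stand it on the inspection easel: lower edge gently down on the ledge behind the lip, about centred, leaning against the backrest with its component side facing out over the lip. Let go of it there. Leave the two black-railed cards in the rack, and leave the flux jar and the roll of black tape where they stand.

Things in the scene. Friction and masses are not known exactly. Their poses are not given: they have to be found in the camera images.
- rack: Fixed blue and aluminium rack, base 165 x 170 mm, with three slots, one card in each. Origin: under the base's middle, on the bench; x to its rear, y left, z up. Slots lie in planes y = -52, 0, +52 mm and lean 30 deg from vertical towards -x: a card slides out along (-0.5, 0, 0.866). Two facing grooves 5 mm wide, 70 mm long, 113 mm apart at their bottoms hold its side edges.
- slot_floor (a point): Middle slot's floor, where the middle of a card's lower edge rests (about 49 mm above the bench); other slots 52 mm to either side along y. Axes as the rack's. A card is free of the grooves after sliding about 75 mm; the rack's walls reach 72 mm up the slot.
- card_yellow: Loose green circuit card 110 wide x 110 high x 3 mm, 0.12 kg, yellow rail along its top edge. Origin: middle of the lower edge; y along the width, z up to the rail, x out of the bare back, so the component side (parts 9 mm high) faces -x. Starts in one of the slots, component side to the rack's -y.
- card_yellow_grip (a point): Upper middle of the yellow rail, 103 mm above the card's lower edge, 7 mm under the rail's top; axes as the card's. The rail is 64 mm long, 9 mm thick, 22 mm high (88 to 110 mm above the lower edge), centred on the card.
- card_yellow_front (a point): A point 30 mm out in front of the component side of the yellow card, 50 mm above its lower edge; axes as the card's.
- card_black_1: A card like the yellow one but with a black rail; stays in the rack.
- card_black_2: Another card with a black rail; stays in the rack.
- easel: Fixed inspection easel, grey base 120 x 150 mm, aluminium lip and backrest. Origin: on the bench under the foot of the backrest's front face (x = 0); x to the rear, y left, z up. The ledge is the base top, z = 25 mm, 16 mm deep from the lip (inner face x = -16 mm, top z = 33 mm) to the backrest, which is 90 mm wide, leans 15 deg back to +x, top at z = 95 mm.
- flux_jar: Loose grey jar with a white cap, 50 mm across, 76 mm high; origin at the centre of its underside. Bystander.
- black_tape: Loose roll of black tape, 62 mm across, 19 mm high, lying flat; origin at the centre of its underside. Bystander.

How it is judged:
By the outcome, as a careful person would: the job done as asked, in the order asked, and still so for the second after the job is handed in, with the robot touching nothing.
It also fails if it takes over 51 s, if anything falls off the work surface, if the arm or the gripper's body presses on something with over 40 N, if the wrist force passes 120 N, or if a joint passes its speed limit or range.

ROBOT

A 6-joint arm with a two-finger parallel gripper is mounted at the origin on a cart in front of the work surface, level with it; the furniture and walls round the work are solid. World frame = base frame: x ahead of the robot, y to its left, z up, the work surface at z = 0. Lengths are in m, angles in rad, forces in N, time in s.
With the tool pointing down it reaches from about 0.425 to 0.95 m from the base axis. Payload 3.5 kg.
Tool frame: the origin (TCP) lies on the centre line of the jaws, within the pads' length; the fingertips stand 19 mm ahead of it and the grasp point (between the pads) is the TCP; z points along the fingers, y is the line along which they close (so a half turn about z gives the same grasp; the last joint's range is limited). The gripper opens to 85 mm and grips with 20 to 120 N. Pads are 22 mm wide; open, the fingers measure 114 mm over their backs; the gripper's body (76 mm by 85 mm) begins 54 mm behind the grasp point. The pads swing forward as they close: fully open they stand 13 mm farther back than shut.
Start: joints at [-1.414, 0.286, 1.577, -0, 1.279, -0.15], TCP at [0.204, -0.643, 0.25] pointing down, gripper open.
Joint ranges: [-2.77, 2.77], [-0.9, 2.22], [0.21, 2.48], [-1.53, 4.67], [0.24, 2.81], [-2.84, 2.84]. Speed limits (rad/s): [2.79, 2.79, 3.14, 3.14, 3.14, 3.14].

INTERFACE

Orientations are given as a unit quaternion [x, y, z, w].
In Python, from plant import ctrl, imaging gives the robot as it stands. The module is installed in compiled form; this text tells all that it offers.
- The arm moves only by the shell command python3 -m handwheel 'ROWS' [OPENING] [FORCE]. ROWS is JSON, one flat list of numbers, 6 for each row, row after row: the shift along the world's x, y, z in units of 150 mm (1.0 is 150 mm), then the turn, a rotation vector about the world's x, y, z in units of 90 degrees (1.0 is 90 degrees). In form: [tx, ty, tz, rx, ry, rz, tx, ty, tz, rx, ry, rz, ...]. A call has 1 to 5 rows; each row shifts and turns the commanded pose from where the row before left it; what a row does not reach is not made up. A row lasts 1/12 s, in which the tool goes at most 41.7 mm and 7.16 degrees, less where a joint would pass 70% of its speed; a pose out of reach is approached as far as the arm can. A call with a number of a shift or a turn outside -1 to 1 is refused whole. A call with a gripper value outside its range is refused whole. OPENING is the opening, from 0 (shut) to 1 (fully open), set as the call begins (- or left out, the last holds). The fingers move at their own pace and stop on an object; FORCE is the grip in N (left out, the last holds). Time passes only in rows, so rows that do not move let the fingers close. It gives the time, the measured TCP pose, the force, the opening and the grip force at its end, in the units of the state.
- ctrl.get_state(): the state, without advancing time (a new reading comes with each control period).
- imaging.read_camera(name): name is "side" or "top"; returns (picture, depth): 400x640x3 uint8, blue, green, red; 400x640 float32, m along the optical axis (not along the pixel's ray), 0 where there is no reading.
- imaging.get_calibration(name): a dict with "fovy" (degrees; the focal length in pixels is half the picture's height over the tangent of half this angle, whatever the lens; pixels are square), "cx", "cy" (the principal point, pixels), "R" (3x3) and "t" (3): a world point X has camera coordinates R X + t. Camera axes: x right, y down, z forward; pixel columns grow to the right and rows downward; lengths in m; the calibration is good to about 2 mm. A picture is of the moment at which its call begins. get_calibration takes no time and is no camera call.
- ctrl.sign_off(): hands the job in; it is judged then, once.
The state is a dict: "time": time; "qpos": joint angles; "dq": joint speeds; "joint_efforts": joint torques, N m; "eef_pos": TCP position; "tcp_rot": TCP orientation; "contact_force": force on the tool from outside, world axes, zero at the start; "wrist_torque": the same for the moment, N m; "opening": opening from 0.0 (shut) to 1.0 (fully open); "finger_force": force on a finger pad.
Only numpy, scipy, OpenCV 4.12 (cv2) and the standard library are available. Lean on these libraries where they do the work, as an engineer would, in place of code of your own. Each camera call takes 0.05 s, during which the arm holds its last target. There are 200 camera calls.

## Working session

There is one attempt and no reset: what is moved stays moved. The work goes in short steps, Python scripts to look and compute and a shell command to move; the robot and the scene stay as the last step left them, time stands still between calls to the robot, and variables do not carry over. Pictures are saved under pics/ and viewed, at most 10 in all, crops included, and the job is handed in when it is done.

```bash
mkdir -p pics
cat > h.py <<'E'
import numpy as np, cv2
from plant import ctrl, imaging
def cal(n):
    c=imaging.get_calibration(n); f=200/np.tan(np.radians(c["fovy"])/2)
    return f,c["cx"],c["cy"],np.array(c["R"]),np.array(c["t"])
def snap(n,tag):
    p,d=imaging.read_camera(n); cv2.imwrite(f"pics/{tag}.png",p); np.save(f"pics/{tag}.npy",d); return p,d
def w(n,d,u,v):
    f,cx,cy,R,t=cal(n); z=d[v,u]; return R.T@(np.array([(u-cx)/f*z,(v-cy)/f*z,z])-t)
def pr(n,X):
    f,cx,cy,R,t=cal(n); c=R@np.array(X)+t; return cx+f*c[0]/c[2],cy+f*c[1]/c[2]
E
python3 - <<'E'
from h import *
np.set_printoptions(precision=3,suppress=True)
for n in("top","side"):
    snap(n,n+"0"); f,cx,cy,R,t=cal(n); print(n,f,cx,cy,-R.T@t,R)
print(ctrl.get_state())
E
```

```text
top 367.9110184620764 317.68380404677566 202.16216412643695 [0.449 0.01  1.111] [[-0.024 -1.     0.003]
 [-0.99   0.023 -0.141]
 [ 0.141 -0.006 -0.99 ]]
side 418.1185067536067 312.8572900639159 199.86579277001417 [0.448 0.822 0.834] [[-0.977 -0.213  0.022]
 [-0.157  0.644 -0.749]
 [ 0.145 -0.735 -0.662]]
{'time': 0.1, 'qpos': array([-1.414,  0.287,  1.578,  0.   ,  1.279, -0.15 ]), 'dq': array([-0.001, -0.002, -0.004,  0.   ,  0.   ,  0.   ]), 'joint_efforts': array([  0.001, -40.73 , -29.37 ,  -0.   ,   0.003,  -0.   ]), 'eef_pos': array([ 0.204, -0.643,  0.249]), 'tcp_rot': array([ 0.988,  0.153,  0.   , -0.001]), 'contact_force': array([ 0.067, -0.228, -0.26 ]), 'wrist_torque': array([-0.011, -0.001,  0.012]), 'finger_force': 0.0, 'opening': 1.0006234891528751}
```

View pics/top0.png

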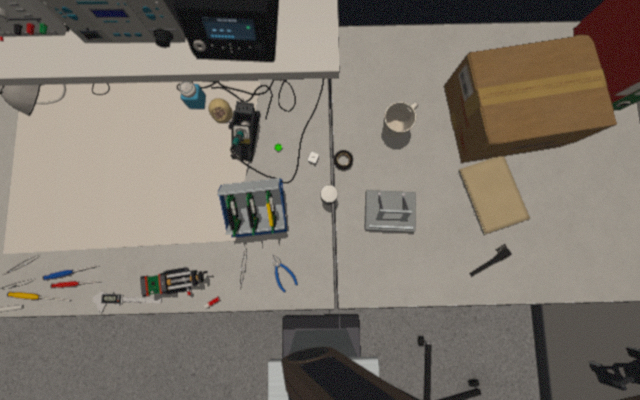

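View pics/side0.png

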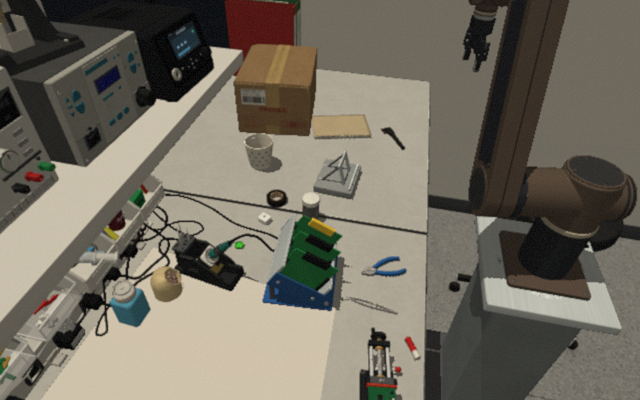

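The top view shows the rack around (253,208), with the yellow rail in its right-hand slot at (270,210). The jar is at (329,194), the tape at (343,160) and the easel at (390,211). The side view shows the same layout, with the card's rail at (322,227).

Run:
```python
import cv2,numpy as np
a=cv2.imread("pics/top0.png")[165:250,205:305]; b=cv2.imread("pics/top0.png")[165:250,350:430]
c=cv2.imread("pics/side0.png")[205:315,255:365]
d=cv2.imread("pics/side0.png")[145:205,300:370]
R=lambda i,s:cv2.resize(i,None,fx=s,fy=s,interpolation=cv2.INTER_CUBIC)
# mosaics: scale 4 top (400x340 | 320x340)
cv2.imwrite("pics/m1.png",np.hstack([R(a,4),R(b,4)]))
C=R(c,4.5);D=R(d,4.2)
D=cv2.copyMakeBorder(D,0,C.shape[0]-D.shape[0],0,0,cv2.BORDER_CONSTANT)
cv2.imwrite("pics/m2.png",np.hstack([C,D])); print(C.shape,D.shape)
```

```text
(495, 495, 3) (495, 294, 3)
```

View pics/m1.png

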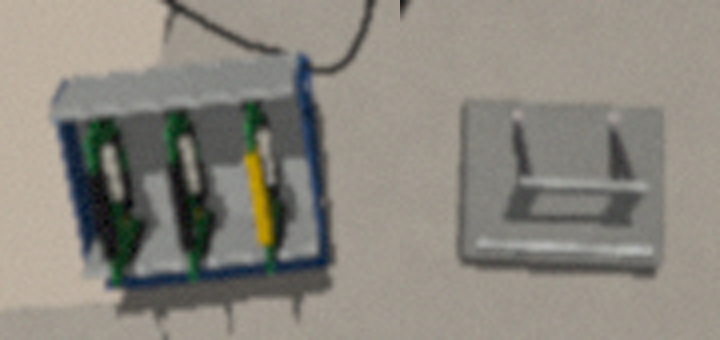

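View pics/m2.png

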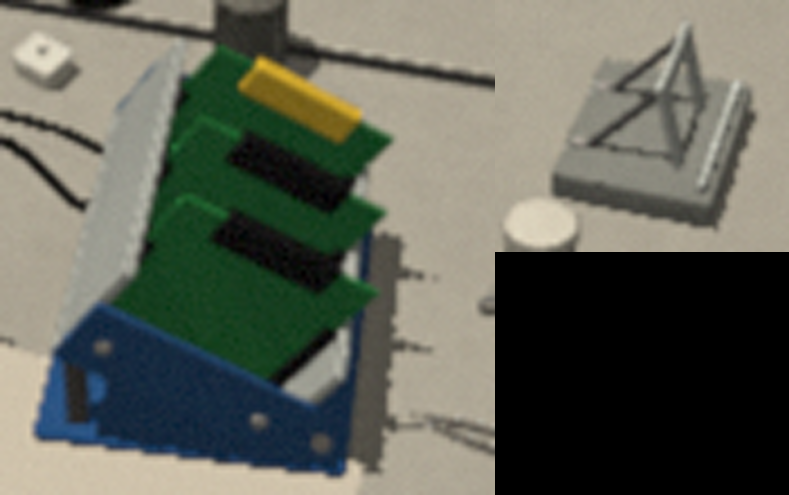

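The crops show the rail tilting up toward the rear of the rack, with its ends at about (268,203) and (272,226) in the full top image. The easel's lip runs from (369.5,226) to (413,228), and the backrest top from (380,211) to (412,212). I'll fit both poses next.

```bash
cat > fit.py <<'E'
from h import *
from scipy.optimize import least_squares
from scipy.spatial.transform import Rotation as Ro
np.set_printoptions(precision=4,suppress=True)
def cloud(n,tag,box,f):
    p=cv2.imread(f"pics/{tag}.png"); d=np.load(f"pics/{tag}.npy"); u0,u1,v0,v1=box
    hsv=cv2.cvtColor(p,cv2.COLOR_BGR2HSV); o=[]
    for v in range(v0,v1):
        for u in range(u0,u1):
            if d[v,u]>0 and f(hsv[v,u]): o.append(w(n,d,u,v))
    return np.array(o)
yel=lambda h: 18<h[0]<35 and h[1]>140 and h[2]>90
def sdf(q,lo,hi):
    c=(lo+hi)/2; e=(hi-lo)/2; k=np.abs(q-c)-e
    return np.linalg.norm(np.maximum(k,0),axis=1)+np.minimum(k.max(1),0)
def ray(n,u,v,z):
    f,cx,cy,R,t=cal(n); o=-R.T@t; d=R.T@np.array([(u-cx)/f,(v-cy)/f,1]); return o+d*(z-o[2])/d[2]
E
python3 - <<'E'
from fit import *
A=cloud("top","top0",(255,285,190,235),yel); B=cloud("side","side0",(295,350,205,250),yel)
print(len(A),A.mean(0),A.min(0),A.max(0)); print(len(B),B.mean(0),B.min(0),B.max(0))
lo=np.array([-.0045,-.032,.088]);hi=np.array([.0045,.032,.110])
# card axes in rack: z=(-.5,0,.866), x=+y rack, y=z x x
zc=np.array([-.5,0,.866]);xc=np.array([0,1,0.]);yc=np.cross(zc,xc);C=np.c_[xc,yc,zc]
for P,l in((A,'top'),(B,'side'),(np.r_[A,B],'both')):
    g=lambda p: sdf((P-p[:3])@(Ro.from_euler('z',p[3]).as_matrix()@C),lo,hi)
    m=P.mean(0)
    s=least_squares(g,np.r_[m-.1*zc,.1],loss='soft_l1',f_scale=.002)
    print(l,s.x[:3],'yaw',np.degrees(s.x[3]),'rms',np.sqrt((g(s.x)**2).mean()), 'grip',s.x[:3]+.103*Ro.from_euler('z',s.x[3]).as_matrix()@zc)
for a,b,z,l in(((380,210.75),(412,211.75),.095,'back'),((369.5,225.75),(413,228),.033,'lip'),((365.5,230),(415,232),.025,'basefront'),((366,190),(415.5,191.5),.025,'baserear')):
    p=ray("top",*a,z);q=ray("top",*b,z);m=(p+q)/2;dd=p-q
    print(l,p,q,m,'len',np.linalg.norm(dd),'yaw',np.degrees(np.arctan2(-dd[0],dd[1])))
# base top by depth
for n,bx in(("top",(355,425,180,240)),("side",(310,365,150,200))):
    d=np.load(f"pics/{n}0.npy"); P=np.array([w(n,d,u,v) for v in range(bx[2],bx[3]) for u in range(bx[0],bx[1]) if d[v,u]>0])
    if len(P)==0: continue
    Q=P[(abs(P[:,2]-.025)<.006)]; r=cv2.minAreaRect((Q[:,:2]*1000).astype(np.float32)); print(n,'bench z',np.median(P[P[:,2]<.012][:,2]),'base',r)
    H=P[P[:,2]>.075]; print('high',len(H),H.mean(0),H.min(0),H.max(0))
E
```

```text
84 [0.5578 0.1321 0.1436] [0.5275 0.1268 0.0985] [0.5867 0.1391 0.1611]
226 [0.5624 0.1349 0.1367] [ 0.5306 -0.0214  0.0046] [0.6125 0.1447 0.1612]
top [0.6092 0.1322 0.0563] yaw 4.947517640161254 rms 0.004156981948319927 grip [0.5579 0.1278 0.1455]
side [0.6097 0.1469 0.0493] yaw 5.666427998079554 rms 0.025031731738930293 grip [0.5585 0.1418 0.1385]
both [0.6102 0.1386 0.0496] yaw 5.44192543524914 rms 0.020668426498222425 grip [0.5589 0.1337 0.1388]
back [ 0.5654 -0.1693  0.095 ] [ 0.5605 -0.2582  0.095 ] [ 0.5629 -0.2137  0.095 ] len 0.08901627323342944 yaw -3.161981615782462
lip [ 0.5289 -0.1473  0.033 ] [ 0.5193 -0.2746  0.033 ] [ 0.5241 -0.2109  0.033 ] len 0.12765427775169622 yaw -4.332450800455259
basefront [ 0.5172 -0.1361  0.025 ] [ 0.5079 -0.2819  0.025 ] [ 0.5126 -0.209   0.025 ] len 0.14607946349590295 yaw -3.6819620986361725
baserear [ 0.6369 -0.1427  0.025 ] [ 0.6288 -0.2908  0.025 ] [ 0.6329 -0.2167  0.025 ] len 0.1483525382078654 yaw -3.111064184208084Traceback (most recent call last):
  File "<stdin>", line 17, in <module>
  File "h.py", line 9, in w
    f,cx,cy,R,t=cal(n); z=d[v,u]; return R.T@(np.array([(u-cx)/f*z,(v-cy)/f*z,z])-t)
                ~~~^^^
  File "h.py", line 4, in cal
    c=imaging.get_calibration(n); f=200/np.tan(np.radians(c["fovy"])/2)
ValueError: time passes only in moves, steps and waits
```

```bash
sed -i 's/^import numpy/import functools, numpy/; s/^import functools, numpy as np, cv2/import functools, cv2, numpy as np/; s/^def cal/@functools.lru_cache\ndef cal/' h.py
cat >> fit.py <<'E'
zc=np.array([-.5,0,.866]);xc=np.array([0,1,0.]);yc=np.cross(zc,xc);C0=np.c_[xc,yc,zc]
box=lambda lo,hi:np.array([[x,y,z] for x in(lo[0],hi[0]) for y in(lo[1],hi[1]) for z in(lo[2],hi[2])])
RAIL=box((-.0045,-.032,.088),(.0045,.032,.110))
def mask(n,tag,bx,f=yel):
    p=cv2.imread(f"pics/{tag}.png"); h=cv2.cvtColor(p,cv2.COLOR_BGR2HSV); m=np.zeros((400,640))
    for v in range(bx[2],bx[3]):
        for u in range(bx[0],bx[1]): m[v,u]=f(h[v,u])
    return m
def hull(n,pts,bx,S=8):
    q=np.array([pr(n,X) for X in pts]); q=((q-[bx[0]-.5,bx[2]-.5])*S).astype(np.float32)
    im=np.zeros(((bx[3]-bx[2])*S,(bx[1]-bx[0])*S),np.uint8); cv2.fillConvexPoly(im,cv2.convexHull(q).astype(int),255)
    return cv2.resize(im,(bx[1]-bx[0],bx[3]-bx[2]),interpolation=cv2.INTER_AREA)/255.
E
python3 - <<'E'
from fit import *
from scipy.optimize import minimize
bx={"top":(255,285,190,235),"side":(295,350,205,250)}
M={n:mask(n,n+"0",bx[n])[bx[n][2]:bx[n][3],bx[n][0]:bx[n][1]] for n in bx}
print({n:M[n].sum() for n in M})
G=lambda a:cv2.GaussianBlur(a,(0,0),1.5)
def pts(p): R=Ro.from_euler('z',p[2]*10).as_matrix()@C0; return np.r_[p[:2],p[3] if len(p)>3 else .049]+RAIL@R.T
for use in(("top",),("side",),("top","side")):
  for x0 in([.61,.137,.0095],[.61,.137,.0095,.049]):
    c=lambda p:sum(((G(hull(n,pts(p),bx[n]))-G(M[n]))**2).sum() for n in use)
    s=minimize(c,x0,method='Nelder-Mead',options=dict(initial_simplex=np.vstack([x0]+[np.array(x0)+.005*np.eye(len(x0))[i] for i in range(len(x0))]),xatol=1e-5))
    print(use,s.x,np.degrees(s.x[2]*10),s.fun)
for n,b in(("top",(355,425,180,240)),("side",(310,365,150,200))):
    d=np.load(f"pics/{n}0.npy"); P=np.array([w(n,d,u,v) for v in range(b[2],b[3]) for u in range(b[0],b[1]) if d[v,u]>0])
    Q=P[(abs(P[:,2]-.025)<.006)]; r=cv2.minAreaRect((Q[:,:2]*1000).astype(np.float32)); print(n,'bench z',np.median(P[P[:,2]<.012][:,2]),'base',r)
    H=P[P[:,2]>.075]; print('high',len(H),H.mean(0),H.min(0),H.max(0))
p=cv2.imread("pics/side0.png")[150:205,305:365]; cv2.imwrite("pics/es.png",cv2.resize(p,None,fx=10,fy=10,interpolation=cv2.INTER_CUBIC))
E
```

```text
{'top': np.float64(86.0), 'side': np.float64(227.0)}
('top',) [0.6082 0.1382 0.0107] 6.111389656880312 2.5499234264409565
('top',) [0.6081 0.1387 0.0109 0.0471] 6.254132108244142 2.4754175242460708
('side',) [0.6113 0.1375 0.0082] 4.685424470769693 3.4487660685721555
('side',) [0.6109 0.138  0.0106 0.0485] 6.093233281641258 3.5574416775329203
('top', 'side') [0.6109 0.1388 0.0105] 6.000313721523257 7.456514651420902
('top', 'side') [0.6103 0.1381 0.0098 0.0484] 5.615567801930527 6.926136106679801
top bench z 5.990053031431301e-05 base ((573.3563232421875, -212.28079223632812), (150.35850524902344, 120.1755599975586), 86.0935287475586)
high 141 [ 0.5628 -0.2107  0.0883] [ 0.5535 -0.2559  0.0755] [ 0.5782 -0.1665  0.0992]
side bench z 0.0008759849087659984 base ((576.0938110351562, -210.4843292236328), (158.29307556152344, 120.16850280761719), 85.98262023925781)
high 148 [ 0.5851 -0.1377  0.0837] [ 0.5575 -0.2529  0.075 ] [ 0.6289 -0.0195  0.0974]
```

View pics/es.png

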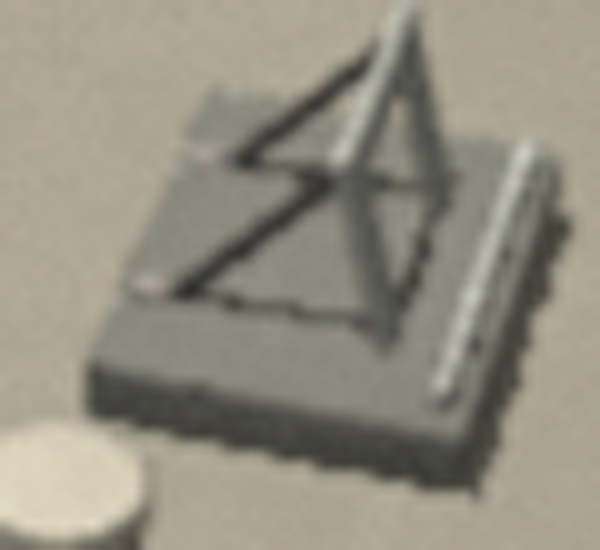

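```bash
cat > tgt.py <<'E'
from fit import *
import sys
def show(pos,R,n=1):
    s=ctrl.get_state(); Rc=Ro.from_quat(s["tcp_rot"]).as_matrix()
    d=(np.array(pos)-s["eef_pos"])/.15; r=Ro.from_matrix(R@Rc.T).as_rotvec()/(np.pi/2)
    k=max(np.linalg.norm(d)*.15/.040,np.linalg.norm(r)*90/7)
    print('t',s["time"],'delta units',d,r,'min rows',k,'q',s["qpos"],'F',s["contact_force"],'op',s["opening"],s["finger_force"])
ry=np.radians(5.9); RZ=Ro.from_euler('z',ry).as_matrix()
F=np.array([.6103,.1382,.0485]); SL=RZ@zc
CR=RZ@C0                      # card in rack
T=np.c_[-np.array([0,1,0]),[-1,0,0],[0,0,-1]]  # unused
def tool(C): # tool y=card x, tool z=-card z
    y=C[:,0]; z=-C[:,2]; return np.c_[np.cross(y,z),y,z]
RT=tool(CR)
E
python3 - <<'E'
from fit import *
for l,a,b,z in(('lip',(528,148),(440,392),.033),('back',(405,8),(343,168),.095),('foot',(435,205),(385,345),.025)):
    P=[ray("side",305+(m[0]+.5)/10-.5,150+(m[1]+.5)/10-.5,z) for m in(b,a)]; d=P[0]-P[1]
    print(l,P,(P[0]+P[1])/2,np.linalg.norm(d),np.degrees(np.arctan2(-d[0],d[1])))
from tgt import *
print(F+.105*SL, F+.205*SL, SL)
E
python3 -m handwheel '[0.1755,0.163,0.028,0,0,0.0778,0.1755,0.163,0.028,0,0,0.0778,0.1755,0.163,0.028,0,0,0.0778,0.1755,0.163,0.028,0,0,0.0778,0.1755,0.163,0.028,0,0,0.0778]' 0.4 40
```

```text
lip [array([ 0.5305, -0.1419,  0.033 ]), array([ 0.5213, -0.2698,  0.033 ])] [ 0.5259 -0.2059  0.033 ] 0.12823257102607713 -4.10424024217231
back [array([ 0.5673, -0.1623,  0.095 ]), array([ 0.5624, -0.2482,  0.095 ])] [ 0.5649 -0.2052  0.095 ] 0.08595919917934976 -3.2612698579827795
foot [array([ 0.5511, -0.1697,  0.025 ]), array([ 0.5468, -0.2433,  0.025 ])] [ 0.5489 -0.2065  0.025 ] 0.07365747296932403 -3.304658296680991
[0.5581 0.1328 0.1394] [0.5083 0.1277 0.226 ] [-0.4974 -0.0514  0.866 ]
time: 0.52
eef_pos: [0.3363, -0.5197, 0.2708]
tcp_rot: [0.895, 0.445, 0.0, -0.001]
contact_force: [0.3, 0.2, 0.3]
opening: 0.403
finger_force: 0.0
```

```bash
python3 -m handwheel '[0.1755,0.163,0.028,0,0,0.0778,0.1755,0.163,0.028,0,0,0.0778,0.1755,0.163,0.028,0,0,0.0778,0.1755,0.163,0.028,0,0,0.0778,0.1755,0.163,0.028,0,0,0.0778]' >/dev/null
python3 -m handwheel '[0.1755,0.163,0.028,0,0,0.0778,0.1755,0.163,0.028,0,0,0.0778,0,0.26,0,0,0,0.0778,0,0.26,0,0,0,0.0778,0,0.26,0,0,0,0.0778]'  >/dev/null
python3 -m handwheel '[0,0.26,0,0,0,0.0778,0,0.26,0,0,0,0.0778,0,0.26,0,0,0,0.0778,0,0.26,0,0,0,0.0778,0,0.26,0,0,0,0.0778]' >/dev/null
python3 -m handwheel '[0,0.26,0,0,0,0.0778,0,0.26,0,0,0,0.0778,0,0.26,0,0,0,0.0778,0,0.26,0,0,0,0.0778]'
python3 - <<'E'
from tgt import *
show(F+.205*SL,RT)
E
```

```text
time: 2.1
eef_pos: [0.5191, 0.1199, 0.3004]
tcp_rot: [-0.052, 0.999, -0.0, -0.0]
contact_force: [1.0, 0.4, -0.1]
opening: 0.398
finger_force: 0.0
t 2.1 delta units [-0.0715  0.0521 -0.4956] [ 0.0345 -0.3318 -0.0008] min rows 4.289601923577392 q [ 0.0364 -0.066   1.8688 -0.      1.3393 -1.6386] F [ 1.0387  0.3821 -0.1043] op 0.39802344618053037 0.0
```

```bash
python3 -m handwheel '[-0.0143,0.0104,-0.06,0.0069,-0.0664,0,-0.0143,0.0104,-0.06,0.0069,-0.0664,0,-0.0143,0.0104,-0.06,0.0069,-0.0664,0,-0.0143,0.0104,-0.06,0.0069,-0.0664,0,-0.0143,0.0104,-0.06,0.0069,-0.0664,0]' >/dev/null
python3 -m handwheel '[0,0,0,0,0,0,0,0,0,0,0,0,0,0,0,0,0,0]'
python3 - <<'E'
from tgt import *
show(F+.205*SL,RT)
E
```

```text
time: 2.77
eef_pos: [0.5102, 0.1256, 0.2574]
tcp_rot: [-0.047, 0.965, 0.014, 0.259]
contact_force: [0.8, -0.6, 0.3]
opening: 0.4
finger_force: 0.0
t 2.7667 delta units [-0.0121  0.0135 -0.2094] [-0.0016  0.0008  0.0027] min rows 0.7882115209430105 q [ 0.0324 -0.3122  2.2133  0.0538  0.7171 -1.6675] F [ 0.7654 -0.5917  0.3171] op 0.4004208866284872 0.0
```

```bash
python3 -m handwheel '[-0.006,0.007,-0.105,0,0,0.0014,-0.006,0.007,-0.105,0,0,0.0014]' >/dev/null
python3 -m handwheel '[0.0715,0.0075,-0.125,0,0,0,0.0715,0.0075,-0.125,0,0,0,0.0715,0.0075,-0.125,0,0,0,0,0,0,0,0,0,0,0,0,0,0,0]'
python3 - <<'E'
from tgt import *
show(F+.140*SL,RT)
a,_=snap("top","top1"); b,_=snap("side","side1")
R=lambda i,s:cv2.resize(i,None,fx=s,fy=s,interpolation=cv2.INTER_CUBIC)
print(pr("top",F+.14*SL),pr("side",F+.14*SL))
cv2.imwrite("pics/m3.png",np.hstack([R(a[170:250,220:320],4),R(b[170:250,270:360],4)]))
show(F+.105*SL,RT)
E
```

```text
time: 3.35
eef_pos: [0.5409, 0.131, 0.1684]
tcp_rot: [-0.049, 0.965, 0.015, 0.258]
contact_force: [0.4, 0.5, -0.1]
opening: 0.397
finger_force: 0.0
t 3.35 delta units [-0.0018 -0.0002  0.009 ] [-0.0017 -0.0006  0.    ] min rows 0.034406372566086287 q [ 0.0414 -0.1106  2.2228  0.0679  0.5083 -1.6821] F [ 0.4051  0.4957 -0.1014] op 0.3972318254207742 0.0
(np.float64(268.554114402228), np.float64(219.63838569013154)) (np.float64(331.01336535288294), np.float64(216.56516518216733))
t 3.45 delta units [ 0.1138  0.011  -0.2046] [-0.0018  0.0019 -0.0001] min rows 0.8788904685540567 q [ 0.0417 -0.1142  2.2234  0.068   0.5076 -1.6822] F [ 0.411  -0.6815  0.1563] op 0.40137992943463774 0.0
```

View pics/m3.png

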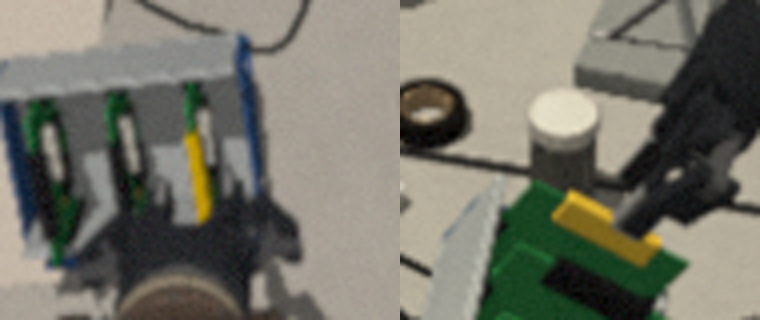

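In the crops the fingers straddle the yellow rail, with the near finger just above it at (325,224) in the side image. I'll go down and close.

```bash
python3 -m handwheel '[0.0285,0.0028,-0.0512,0,0,0,0.0285,0.0028,-0.0512,0,0,0,0.0285,0.0028,-0.0512,0,0,0,0.0285,0.0028,-0.0512,0,0,0,0,0,0,0,0,0]'
python3 -m handwheel '[0,0,0,0,0,0,0,0,0,0,0,0,0,0,0,0,0,0,0,0,0,0,0,0,0,0,0,0,0,0]' 0 20
python3 -m handwheel '[0,0,0,0,0,0,0,0,0,0,0,0,0,0,0,0,0,0]'
python3 - <<'E'
from tgt import *
show(F+.105*SL,RT); print(ctrl.get_state()["wrist_torque"])
E
```

```text
time: 3.87
eef_pos: [0.556, 0.1328, 0.1349]
tcp_rot: [-0.049, 0.965, 0.015, 0.257]
contact_force: [-0.1, 0.4, 0.6]
opening: 0.396
finger_force: 0.0
time: 4.28
eef_pos: [0.5564, 0.1329, 0.1373]
tcp_rot: [-0.05, 0.965, 0.015, 0.259]
contact_force: [0.4, 0.4, -2.8]
opening: 0.103
finger_force: 24.3
time: 4.53
eef_pos: [0.5564, 0.1329, 0.1373]
tcp_rot: [-0.05, 0.965, 0.015, 0.259]
contact_force: [0.1, -0.4, -1.5]
opening: 0.101
finger_force: 24.3
t 4.5333 delta units [ 0.0111 -0.0007  0.0145] [-0.0017  0.0002 -0.0002] min rows 0.06840701647672676 q [ 0.0441 -0.0213  2.2059  0.0759  0.4349 -1.6897] F [ 0.0945 -0.4463 -1.5014] op 0.10130607868785707 24.326807856559753
[0.001  0.4015 0.0013]
```

```bash
python3 -m handwheel '[0,0,0,0,0,0,0,0,0,0,0,0,-0.0066,-0.0007,0.0115,0,0,0,-0.0133,-0.0014,0.0231,0,0,0,-0.0133,-0.0014,0.0231,0,0,0]' 0 40
python3 -m handwheel '[-0.0133,-0.0014,0.0231,0,0,0,-0.0133,-0.0014,0.0231,0,0,0,-0.0133,-0.0014,0.0231,0,0,0]'
python3 - <<'E'
from tgt import *
s=ctrl.get_state(); print((s["eef_pos"]-F)@SL, s["wrist_torque"]); show(F+.128*SL,RT)
E
```

```text
time: 4.95
eef_pos: [0.5513, 0.1323, 0.1461]
tcp_rot: [-0.05, 0.965, 0.015, 0.259]
contact_force: [1.1, 0.3, -0.9]
opening: 0.096
finger_force: 45.4
time: 5.2
eef_pos: [0.5452, 0.1317, 0.1567]
tcp_rot: [-0.05, 0.965, 0.015, 0.259]
contact_force: [0.1, -0.4, -1.2]
opening: 0.096
finger_force: 45.4
0.12642220421275888 [0.0073 0.3406 0.0076]
t 5.2 delta units [ 0.0093 -0.0008  0.0174] [-0.0017  0.0002 -0.0003] min rows 0.07421443368875107 q [ 0.0425 -0.0812  2.2208  0.071   0.4797 -1.6852] F [ 0.0697 -0.3979 -1.1578] op 0.09577567133815248 45.42509615421295
```

```bash
for i in 1 2 3; do python3 -m handwheel '[-0.0166,-0.0017,0.0289,0,0,0,-0.0166,-0.0017,0.0289,0,0,0,-0.0166,-0.0017,0.0289,0,0,0,-0.0166,-0.0017,0.0289,0,0,0,-0.0166,-0.0017,0.0289,0,0,0]' | grep -E 'force'; done
python3 - <<'E'
from tgt import *
s=ctrl.get_state(); print((s["eef_pos"]-F)@SL, s["wrist_torque"],s["eef_pos"]); show(F+.205*SL,RT)
E
```

```text
contact_force: [0.5, 0.9, -1.4]
finger_force: 45.4
contact_force: [-0.0, -0.9, -1.8]
finger_force: 45.4
contact_force: [-0.0, -0.3, -1.9]
finger_force: 45.4
0.20148747417058513 [-0.0311  0.3646 -0.028 ] [0.508  0.1279 0.2218]
t 6.45 delta units [ 0.0026 -0.0016  0.0284] [-0.0018  0.0003 -0.0002] min rows 0.10693309281864544 q [ 0.0369 -0.2749  2.2527  0.0595  0.6414 -1.6746] F [-0.0447 -0.3444 -1.9345] op 0.0905465319880492 45.43242394924164
```

```bash
cat >> tgt.py <<'E'
O=np.array([.543,-.2100,0]); EZ=Ro.from_euler('z',np.radians(-3.8)).as_matrix()
def easel(x,h,lean=15,g=.104,dy=.0025):
    a=np.radians(lean); cz=np.array([np.sin(a),0,np.cos(a)]); cx=np.array([np.cos(a),0,-np.sin(a)])
    C=EZ@np.c_[cx,[0,1,0],cz]
    return O+EZ@(np.array([x,dy,.025+h])+g*cz), tool(C)
E
python3 -m handwheel '[0,0,0.07,0,0,0,0,0,0.16,0,0,0,0,0,0.2,0,0,0,0,0,0.2,0,0,0,0,0,0.1,0,0,0]'
python3 - <<'E'
from tgt import *
p,R=easel(-.004,.1); print(p); show(p,R)
E
```

```text
time: 6.87
eef_pos: [0.5095, 0.128, 0.337]
tcp_rot: [-0.05, 0.964, 0.015, 0.263]
contact_force: [0.1, 0.6, -0.2]
opening: 0.094
finger_force: 45.5
[ 0.566  -0.209   0.2255]
t 6.8667 delta units [ 0.3767 -2.2468 -0.7434] [ 0.1327  0.4088 -1.1158] min rows 15.373035544463978 q [ 0.037  -0.3782  2.118   0.0464  0.871  -1.6568] F [ 0.1441  0.6404 -0.1666] op 0.09443877495587258 45.52429139614105
```

```bash
for i in 1 2 3 4; do python3 -m handwheel '[0.0188,-0.1123,0,0.0066,0.0204,-0.0558,0.0188,-0.1123,0,0.0066,0.0204,-0.0558,0.0188,-0.1123,0,0.0066,0.0204,-0.0558,0.0188,-0.1123,0,0.0066,0.0204,-0.0558,0.0188,-0.1123,0,0.0066,0.0204,-0.0558]' >/dev/null; done
python3 -m handwheel '[0,0,0,0,0,0,0,0,0,0,0,0,0,0,0,0,0,0,0,0,0,0,0,0]'
python3 - <<'E'
from tgt import *
p,R=easel(-.004,.1); show(p,R)
E
```

```text
time: 8.87
eef_pos: [0.5647, -0.2081, 0.3314]
tcp_rot: [0.724, 0.678, -0.086, -0.097]
contact_force: [0.2, 0.8, -2.1]
opening: 0.096
finger_force: 45.5
t 8.8667 delta units [ 0.0092 -0.0059 -0.7061] [-0.0039  0.0013  0.0004] min rows 2.6480918341408324 q [-0.4834  0.2075  1.5382 -0.099   1.6368 -0.4119] F [ 0.1545  0.7916 -2.0783] op 0.09561675411427684 45.54118573665619
```

Descend to 40 mm above the ledge, then look and measure the card in hand.

```bash
python3 -m handwheel '[0.002,-0.0012,-0.22,-0.0008,0,0,0.002,-0.0012,-0.26,-0.0008,0,0,0.002,-0.0012,-0.26,-0.0008,0,0,0.002,-0.0012,-0.22,-0.0008,0,0,0.001,-0.001,-0.14,-0.0007,0,0]' >/dev/null
python3 -m handwheel '[0,0,0,0,0,0,0,0,0,0,0,0,0,0,0,0,0,0]'
python3 - <<'E'
from tgt import *
p,R=easel(-.004,.04); show(p,R)
a,da=snap("top","top2"); b,db=snap("side","side2")
s=ctrl.get_state(); Rc=Ro.from_quat(s["tcp_rot"]).as_matrix()
print('card z',-Rc[:,2],'card x',Rc[:,1])
low=s["eef_pos"]+.104*Rc[:,2]; cy=np.cross(-Rc[:,2],Rc[:,1])
for n in("side","top"):
  print(n,[tuple(np.round(pr(n,q),1)) for q in (low+.055*cy,low-.055*cy,low+.110*-Rc[:,2]+.032*cy,low+.11*-Rc[:,2]-.032*cy, low)])
Rz=lambda i,s:cv2.resize(i,None,fx=s,fy=s,interpolation=cv2.INTER_CUBIC)
cv2.imwrite("pics/m4.png",np.hstack([Rz(a[170:270,345:445],4),Rz(b[100:200,300:395],4)]))
E
```

```text
time: 9.53
eef_pos: [0.5671, -0.2099, 0.1684]
tcp_rot: [0.725, 0.677, -0.088, -0.093]
contact_force: [-0.5, 0.3, -1.0]
opening: 0.094
finger_force: 45.5
t 9.5333 delta units [-0.0073  0.0057 -0.0193] [0.0011 0.0027 0.0008] min rows 0.08025778253228523 q [-0.4821  0.3374  1.6828 -0.1064  1.3585 -0.3795] F [-0.51    0.2859 -1.0402] op 0.09426755969935975 45.46171188354492
card z [ 0.2525 -0.015   0.9675] card x [ 0.9652 -0.0663 -0.2529]
side [(np.float64(345.2), np.float64(176.3)), (np.float64(353.0), np.float64(155.6)), (np.float64(340.2), np.float64(140.3)), (np.float64(345.2), np.float64(128.8)), (np.float64(349.2), np.float64(165.7))]
top [(np.float64(373.3), np.float64(219.1)), (np.float64(412.0), np.float64(220.8)), (np.float64(388.8), np.float64(204.7)), (np.float64(413.7), np.float64(205.8)), (np.float64(392.7), np.float64(219.9))]
```

View pics/m4.png

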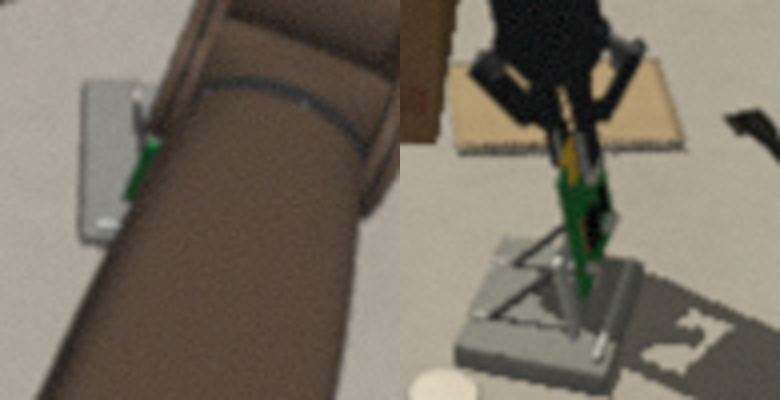

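The side crop shows the card in hand, leaning parallel to the backrest with its lower near corner at about (345.4,174). In the top crop the only visible corner is near (376,218). Both are a few mm off my prediction, so I'll measure the card's edges with depth.

Run:
```python
from tgt import *
s=ctrl.get_state(); Rc=Ro.from_quat(s["tcp_rot"]).as_matrix()
C=np.c_[Rc[:,1],np.cross(-Rc[:,2],Rc[:,1]),-Rc[:,2]]; low=s["eef_pos"]+.104*Rc[:,2]
g=lambda h:45<h[0]<85 and h[1]>90
for n,bx in(("top",(365,395,195,225)),("side",(330,360,130,182))):
    P=cloud(n,n+"2",bx,g); q=(P-low)@C*1000; q=q[(abs(q[:,0])<25)&(abs(q[:,1])<80)]
    print(n,len(q),'y max',np.sort(q[:,1])[-5:],'zmin',np.sort(q[:,2])[:5],'x med',np.median(q[:,0]))
m=mask("side","side2",(330,360,130,182),g); ys,xs=np.nonzero(m); print([(v,xs[ys==v].min(),xs[ys==v].max()) for v in range(165,182) if (ys==v).any()])
m=mask("top","top2",(365,395,195,225),g); ys,xs=np.nonzero(m); print([(v,xs[ys==v].min(),xs[ys==v].max()) for v in range(200,225) if (ys==v).any()])
# predicted outline of +y edge both faces
for n in("side","top"):
    print(n,[tuple(np.round(pr(n,low+C@np.array([x,.055,z])),1)) for x in(-.0015,.0015) for z in(0,.03,.06,.088)])
    print([tuple(np.round(pr(n,low+C@np.array([0,y,0])),1)) for y in(.055,.05,.045,0)])
```

```text
top 33 y max [49.2268 49.2455 50.1379 50.3307 51.4441] zmin [11.9845 15.885  24.6868 28.2357 35.3565] x med -3.1326287364179954
side 163 y max [51.0973 51.7891 52.482  52.8885 53.2574] zmin [-40.4764   1.0642   4.513    4.9468   5.0047] x med -0.6087888717274516
[(165, np.int64(344), np.int64(346)), (166, np.int64(344), np.int64(345)), (167, np.int64(344), np.int64(345)), (168, np.int64(344), np.int64(345)), (169, np.int64(344), np.int64(347)), (170, np.int64(344), np.int64(347)), (171, np.int64(345), np.int64(347)), (172, np.int64(345), np.int64(346)), (173, np.int64(345), np.int64(346)), (174, np.int64(345), np.int64(346))]
[(206, np.int64(381), np.int64(384)), (207, np.int64(381), np.int64(384)), (208, np.int64(381), np.int64(383)), (209, np.int64(381), np.int64(382)), (210, np.int64(380), np.int64(382)), (211, np.int64(380), np.int64(381)), (212, np.int64(379), np.int64(381)), (213, np.int64(379), np.int64(380)), (214, np.int64(378), np.int64(379)), (215, np.int64(378), np.int64(379)), (216, np.int64(378), np.int64(379)), (217, np.int64(377), np.int64(378)), (218, np.int64(377), 
[... 325 characters left out ...]
at64(159.5)), (np.float64(339.3), np.float64(151.3))]
[(np.float64(345.2), np.float64(176.3)), (np.float64(345.6), np.float64(175.3)), (np.float64(346.0), np.float64(174.3)), (np.float64(349.2), np.float64(165.7))]
top [(np.float64(373.4), np.float64(219.6)), (np.float64(375.0), np.float64(215.9)), (np.float64(376.7), np.float64(211.9)), (np.float64(378.4), np.float64(208.1)), (np.float64(373.3), np.float64(218.6)), (np.float64(375.0), np.float64(214.8)), (np.float64(376.7), np.float64(210.9)), (np.float64(378.4), np.float64(207.0))]
[(np.float64(373.3), np.float64(219.1)), (np.float64(375.1), np.float64(219.2)), (np.float64(376.9), np.float64(219.2)), (np.float64(392.7), np.float64(219.9))]
```

```bash
python3 -m handwheel '[0.001,0.013,0,0,0,0,0.002,0.013,-0.05,0,0.0014,0,0,0,-0.08,0,0.0013,0,0,0,-0.07,0,0,0,0,0,0,0,0,0]' 
python3 -m handwheel '[0,0,0,0,0,0,0,0,0,0,0,0]'
python3 - <<'E'
from tgt import *
p,R=easel(-.0025,.01,dy=.0055); show(p,R)
E
```

```text
time: 10.05
eef_pos: [0.5645, -0.2049, 0.1319]
tcp_rot: [0.724, 0.676, -0.091, -0.1]
contact_force: [-1.2, 0.7, -1.6]
opening: 0.098
finger_force: 45.4
time: 10.22
eef_pos: [0.5662, -0.206, 0.1353]
tcp_rot: [0.724, 0.676, -0.09, -0.097]
contact_force: [-0.2, 1.2, -0.5]
opening: 0.095
finger_force: 45.5
t 10.2167 delta units [ 0.0099 -0.0011  0.0011] [-0.0003 -0.0027  0.0015] min rows 0.04002823204986254 q [-0.4768  0.3748  1.7011 -0.108   1.3123 -0.3676] F [-0.17    1.1847 -0.4553] op 0.09544958821247823 45.450283885002136
```

```bash
python3 -m handwheel '[0.004,0,-0.0133,0,0,0,0.003,0,-0.0133,0,0,0,0,0,-0.0133,0,0,0,0,0,0,0,0,0]' | grep -E 'pos|contact'
for i in 1 2; do python3 -m handwheel '[0,0,-0.0067,0,0,0,0,0,0,0,0,0]' | grep -E 'pos|contact'; done
```

```text
eef_pos: [0.5673, -0.2059, 0.1295]
contact_force: [-0.6, -0.0, -1.2]
eef_pos: [0.5674, -0.2059, 0.1287]
contact_force: [0.0, 0.4, -1.5]
eef_pos: [0.5674, -0.2059, 0.1277]
contact_force: [-0.4, -0.3, -1.4]
```

```bash
for i in 1 2 3; do python3 -m handwheel '[0,0,-0.0067,0,0,0,0,0,0,0,0,0]' | grep -E 'pos|contact'; done
```

```text
eef_pos: [0.5674, -0.2059, 0.1267]
contact_force: [-0.9, -0.3, -1.5]
eef_pos: [0.5674, -0.2059, 0.1256]
contact_force: [-0.4, 0.7, -1.5]
eef_pos: [0.5676, -0.206, 0.1251]
contact_force: [-0.1, 0.2, 0.5]
```

```bash
for i in 1 2 3; do python3 -m handwheel '[0.0067,0,0,0,0,0,0,0,0,0,0,0]' | grep -E 'pos|contact'; done
```

```text
eef_pos: [0.5684, -0.206, 0.125]
contact_force: [-0.5, 0.7, 0.5]
eef_pos: [0.5694, -0.206, 0.1249]
contact_force: [-0.6, 0.3, 1.1]
eef_pos: [0.5705, -0.206, 0.1249]
contact_force: [-1.7, -1.0, 0.4]
```

```bash
python3 -m handwheel '[0.0067,0,0,0,0,0,0,0,0,0,0,0]' | grep -E 'pos|contact'
python3 -m handwheel '[0,0,0,0,0,0,0,0,0,0,0,0]' | grep -E 'pos|contact'
python3 - <<'E'
from tgt import *
b,db=snap("side","side3"); print(ctrl.get_state()["wrist_torque"])
Rz=lambda i,s:cv2.resize(i,None,fx=s,fy=s,interpolation=cv2.INTER_CUBIC)
cv2.imwrite("pics/m5.png",Rz(b[125:205,305:375],7))
E
```

```text
eef_pos: [0.571, -0.206, 0.1249]
contact_force: [-3.5, -0.7, 0.8]
eef_pos: [0.571, -0.206, 0.1249]
contact_force: [-3.2, 0.6, 2.5]
[0.0662 0.766  0.0662]
```

View pics/m5.png

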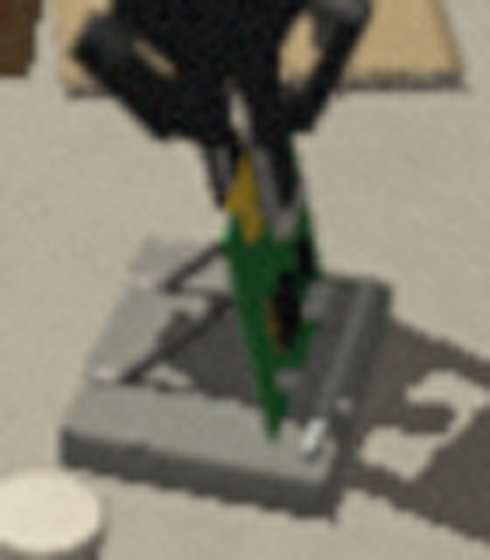

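The crop shows the card's lower edge on the ledge, with its near corner at (344,187) behind the lip end at (349,187). It leans along the backrest with the parts facing the lip. Releasing.

```bash
python3 -m handwheel '[0,0,0,0,0,0,0,0,0,0,0,0]' 0 20 | grep -E 'contact|finger'
python3 -m handwheel '[0,0,0,0,0,0,0,0,0,0,0,0,0,0,0,0,0,0,0,0,0,0,0,0,0,0,0,0,0,0]' 0.3
python3 -m handwheel '[0.0086,-0.0006,0.0322,0,0,0,0.0086,-0.0006,0.0322,0,0,0,0.0172,-0.0011,0.0644,0,0,0,0.0172,-0.0011,0.0644,0,0,0,0.0172,-0.0011,0.0644,0,0,0]'| grep -E 'pos|contact'
python3 -m handwheel '[0.0345,-0.0023,0.129,0,0,0,0.0345,-0.0023,0.129,0,0,0,0.0345,-0.0023,0.129,0,0,0,0.0345,-0.0023,0.129,0,0,0,0.0345,-0.0023,0.129,0,0,0]'| grep -E 'pos|contact'
python3 -m handwheel '[0,-0.25,0.1,0,0,0,0,-0.25,0.1,0,0,0,0,-0.25,0,0,0,0,0,-0.25,0,0,0,0,0,-0.2,0,0,0,0]'| grep -E 'pos|contact'
python3 -m handwheel '[0,-0.2,0,0,0,0,0,-0.1,0,0,0,0,0,0,0,0,0,0,0,0,0,0,0,0,0,0,0,0,0,0]'
python3 - <<'E'
from tgt import *
a,da=snap("top","top4"); b,db=snap("side","side4")
Rz=lambda i,s:cv2.resize(i,None,fx=s,fy=s,interpolation=cv2.INTER_CUBIC)
cv2.imwrite("pics/m6.png",np.vstack([Rz(a[140:250,210:430],3.4),np.hstack([Rz(b[130:205,290:375],3),Rz(b[190:265,230:395],3)])[:, :748]]) if 0 else np.hstack([Rz(a[150:250,215:425],2.5),Rz(b[125:225,290:390],2.5)]))
E
```

```text
contact_force: [-4.2, -0.9, 1.8]
finger_force: 45.9
time: 12.85
eef_pos: [0.572, -0.206, 0.1249]
tcp_rot: [0.725, 0.677, -0.09, -0.096]
contact_force: [-0.6, -0.1, 0.2]
opening: 0.299
finger_force: 0.0
eef_pos: [0.5825, -0.2068, 0.1651]
contact_force: [-0.7, -0.4, -0.5]
eef_pos: [0.6082, -0.2084, 0.2626]
contact_force: [-0.3, 0.5, -0.6]
eef_pos: [0.6076, -0.3911, 0.2923]
contact_force: [0.2, -0.4, 0.0]
time: 14.52
eef_pos: [0.6081, -0.4323, 0.2908]
tcp_rot: [0.724, 0.677, -0.09, -0.096]
contact_force: [-0.4, 0.6, 0.1]
opening: 0.301
finger_force: 0.0
```

View pics/m6.png

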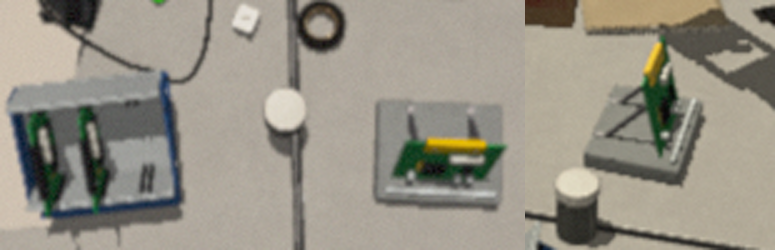

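The card stands free on the easel. Its lower corners are at about u=372 and u=411 in the top view, and the lip's centre is at u=391, so it is centred. The parts face the lip, the black cards are still in the rack, and the jar and tape haven't moved. Handing in.

```bash
python3 -c "
from plant import ctrl
print(ctrl.sign_off())"
```

```text
the job is handed in; nothing more can be done
None
```

The yellow-railed card now stands on the easel, centred to within a few mm as the cameras show it and leaning on the backrest with its component side over the lip; the gripper has let go, the black-railed cards, jar and tape were left in place, and I handed the job in at about 14.6 s.

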